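# Feel out a hold-down gap with a taper gauge

## Robot

A 7-joint arm with a two-finger parallel gripper is mounted at the origin on the work surface. World frame = base frame: x ahead of the robot, y to its left, z up, the work surface at z = 0. Lengths are in m, angles in rad, forces in N, time in s.
With the tool pointing down it reaches from about 0.425 to 0.875 m from the base axis. Payload 9.9 kg.
Tool frame: the origin (TCP) lies between the finger pads; the fingertips stand 11 mm ahead of it and the grasp point (between the pads) lies 8 mm behind it; z points along the fingers, y is the line along which they close (so a half turn about z gives the same grasp; the last joint's range is limited). The gripper opens to 85 mm and grips with 20 to 120 N. Pads are 22 mm wide; open, the fingers measure 114 mm over their backs; the gripper's body (76 mm by 85 mm) begins 54 mm behind the grasp point. The pads swing forward as they close: fully open they stand 13 mm farther back than shut.
Start: joints at [-1.252, 0.576, 0.025, 1.437, -0.015, 1.129, -0.057], TCP at [0.265, 0.621, 0.242] pointing down, gripper open.
Joint ranges: [-2.76, 2.76], [-0.34, 2.15], [-1.52, 1.57], [0.19, 2.46], [-1.09, 4.23], [0.17, 1.99], [-2.82, 2.82]. Speed limits (rad/s): [2.22, 2.22, 3.01, 3.01, 3.14, 3.14, 3.14].

## Interface

Orientations are given as a unit quaternion [x, y, z, w].
In Python, from station import get_state, grab_frame, sign_off gives the robot as it stands.
- The arm moves only by the tool hand_motion, called as name([rows], argument=value, ...), one row to a line, values as JSON. Schema: {"type":"object","properties":{"ticks":{"type":"array","items":{"type":"array","prefixItems":[{"type":"array","items":{"type":"number"},"minItems":3,"maxItems":3},{"type":"number"},{"type":"number"}],"minItems":3,"maxItems":3},"minItems":1,"maxItems":8},"squeeze":{"type":"number"},"only":{"type":"string"},"quiet":{"type":"boolean"},"lines":{"type":"string"}},"required":["ticks"],"additionalProperties":false}. ticks is a list of rows, 1 to 8 of them, each written [[dx, dy, dz], turn, opening]: dx, dy, dz in parts of the range, where 1.0 means 0.8 m, then a turn about the tool's z in shares of pi rad (1.0 is pi rad), then the finger opening in m; each row is the pose to reach, as a shift and turn from the pose commanded when the call began, along the tool's axes at that moment; what a row does not reach only later rows make up. A row lasts 1/8 s, in which the tool goes at most 0.0625 m and 0.188 rad, less where a joint would pass 70% of its speed; a pose out of reach is approached as far as the arm can. The fingers move at their own pace and stop on an object; squeeze is the grip in N (left out, the last holds). Time passes only in rows, so rows that do not move let the fingers close. The tool returns the time, the measured TCP pose, the force, the opening and the grip force at its end. only (a regular expression) keeps the lines of the reply that match it, lines (a string "A,B") keeps lines A to B, and quiet returns only ok. Input that does not fit is refused with a message, and nothing moves.
- get_state(): the state, without advancing time (a new reading comes with each control period).
- grab_frame(name): name is "side" or "top"; returns a dict with "img" (400x640x3 uint8, red, green, blue), "mtx" (3x3 intrinsics, pixels), "R" (3x3) and "t" (3): a world point X has camera coordinates R X + t. Camera axes: x right, y down, z forward; pixel columns grow to the right and rows downward; lengths in m; the calibration is good to about 2 mm. A picture is of the moment at which its call begins. There is no depth.
- sign_off(): hands the job in; it is judged then, once.
The state is a dict: "t": time; "qpos": joint angles; "dq": joint speeds; "joint_efforts": joint torques, N m; "position": TCP position; "eef_rot": TCP orientation; "contact_force": force on the tool from outside, world axes, zero at the start; "moment": the same for the moment, N m; "gripper_width": finger opening in m; "grip_force": force on a finger pad.
Only numpy, scipy, OpenCV 4.12 (cv2) and the standard library are available. Lean on these libraries where they do the work, as an engineer would, in place of code of your own. Each camera call takes 0.05 s, during which the arm holds its last target. There are 200 camera calls.

## Task

Pick up the tapered gap gauge (the steel one with the orange tab), lay it on the jig's bed in line with it, and slide its thin end under the sprung steel shoe until you feel it bite: snug, lying flat, not forced. Let go of it there, then slide the blue marker up until it touches the gauge's heel, without driving the gauge further in, so that the reading is kept. Leave the rest of the bench alone.

Things in the scene. Friction and masses are not known exactly. Their poses are not given: they have to be found in the camera images.
- bed: Fixed aluminium plate on the bench, 10 mm thick (top face at z = 10 mm). Its x axis is the direction in which the gauge is slid in: marker at the -x end, bridge towards +x. Origin on its underside; the plate runs from x = -160 to +140 mm and y = -55 to +55 mm.
- bridge: Grey fixed bridge on the bed, centred at bed x = +75 mm; origin on the bed's top face, axes as the bed. Two posts, 30 mm (x) by 16 mm (y), leave an opening from y = -35 to +35 mm; the beam's top is 48 mm and its two brass screws at most 65 mm above the bed. Between the posts hangs a steel shoe, x = -15 to +15 mm, 62 mm wide, flat underneath.
- shoe_edge (a point): Point on the bed's top face below the shoe's front lower edge, under which the gauge enters (bed x = +60 mm, y = 0); axes as the bed. The gap up to the shoe differs each time, 5.5 to 12.5 mm, and is not measured. The shoe starts to lift at about 4 N, then yields 1 mm for each further 16 N; snug means 2 to 14 N on it, over 20 N is forced.
- gauge: Loose steel taper gauge, 122 mm long (x), 24 mm wide, about 150 g; origin at the centre of its flat underside. Thin tip at x = +61 mm; the blade thickens evenly over 88 mm from 3.5 to 14.5 mm (1 in 8), then a 34 mm block of that height ends in the flat heel at x = -61 mm. On the block an orange grip tab, 28 mm (x) by 12 mm (y), middle at x = -43 mm, top 47.5 mm up.
- gauge_grip (a point): Middle of the gauge's orange tab: 34 mm above the underside, at gauge x = -43 mm. Fingertips stay clear of the block below while they are more than 15 mm above the underside. Axes as the gauge.
- gauge_tip (a point): Middle of the thin tip, on the underside (gauge x = +61 mm).
- gauge_heel (a point): Middle of the flat heel face (gauge x = -61 mm), 7 mm above the underside. Axes as the gauge.
- marker (a joint): Position in m of the blue marker along its track on the bed's centre line: 0 with its front face at bed x = -110 mm, growing towards the bridge, up to 0.13. It drags with about 1.5 N and stays where it is left.
- marker_front (a point): Middle of the marker's flat front face, 7 mm above the bed. Axes as the bed. The marker is a blue block 30 x 30 mm, 14 mm high, with a tab.
- marker_grip (a point): Middle of the blue marker's upright tab, 24 mm (x) by 12 mm (y), 28 mm above the bed, 15 mm behind the front face; the tab's top is 46 mm above the bed.
- wrench: Open wrench lying on the bench near the robot; leave alone.
- screwdriver: Screwdriver lying on the bench to the right; leave alone.
- bolt_a: Hex bolt standing on its head, 22 mm wide, 39 mm high; leave alone.
- bolt_b: Second such bolt; leave alone.
- junction_box: Grey plastic junction box, 89 x 124 mm, 54 mm high, to the left; leave alone.
- spray_can: Spray can, 56 mm wide, 190 mm high, to the right; leave alone.
- socket: Steel socket ring, 26 mm wide, 32 mm high, to the right; leave alone.
Mind the look-alikes: they are no part of the job. What is shaped like the gauge but purple is not meant.

How it is judged:
On the way, in this order (a step that is already met when the one before it is completed fails the run):
1. the gauge lies flat under the shoe and bites, snug but not forced (contact force between gauge and bridge between 2 and 14 N and x of gauge_tip in the frame of shoe_edge above 0.008 m and y of gauge_tip in the frame of shoe_edge between -0.02 and 0.02 m and angle between the x axis of gauge and the x axis of bed, either way round below 0.2 rad and angle between gauge's own z axis and vertical below 0.06 rad), for 0.2 s.
2. the marker stands against the heel of the gauge (x of gauge_heel in the frame of marker_front between -0.004 and 0.0025 m and contact force between gauge and bridge above 2 N), for 0.2 s.
At the end, for the whole second after the job is handed in: The gauge lies flat (within 0.06 rad) in line with the bed (within 0.2 rad), its tip at least 8 mm past the shoe's front edge and within 20 mm of the centre line, pressed on the shoe with 2 to 14 N, at rest; the marker's front face is within 2.5 mm of the gauge's heel (all of step 2 and contact force between gauge and bridge below 14 N and x of gauge_tip in the frame of shoe_edge above 0.008 m and y of gauge_tip in the frame of shoe_edge between -0.02 and 0.02 m and angle between the x axis of gauge and the x axis of bed, either way round below 0.2 rad and angle between gauge's own z axis and vertical below 0.06 rad and linear speed of gauge below 0.01 m/s); the robot touches nothing.
It fails at once if the gauge is forced: more than 20 N on the shoe or bridge (contact force between gauge and bridge above 20 N).
It fails at once if the robot pushes on the bridge or its shoe with more than 10 N (contact force between the arm and bridge above 10 N).
It fails at once if the fingers push on the bridge or its shoe with more than 10 N (contact force between the fingers and bridge above 10 N).
It fails at once if a bystander is shifted more than 30 mm (distance of any of wrench, screwdriver, bolt_a, bolt_b, junction_box, spray_can, socket from where it was at the start of the episode above 0.03 m).
It also fails if it takes over 72 s, if anything falls off the work surface, if the arm or the gripper's body presses on something with over 40 N, if the wrist force passes 120 N, or if a joint passes its speed limit or range.

## Working session

There is one attempt and no reset: what is moved stays moved. The work goes in short steps, Python scripts to look and compute and a tool call to move; the robot and the scene stay as the last step left them, time stands still between calls to the robot, and variables do not carry over. Pictures are saved under pics/ and viewed, at most 11 in all, crops included, and the job is handed in when it is done.

```bash
mkdir -p pics; cat > h.py <<'E'
import numpy as np, cv2
from station import get_state, grab_frame, sign_off
def snap(n,f=None):
    d=grab_frame(n)
    if f: cv2.imwrite('pics/'+f,d['img'][:,:,::-1])
    return d
def ray(d,px,z):
    K,R,t=map(np.array,(d['mtx'],d['R'],d['t']))
    c=-R.T@t; v=R.T@np.linalg.inv(K)@np.array([px[0],px[1],1.])
    return c+v*(z-c[2])/v[2]
def proj(d,X):
    p=np.array(d['mtx'])@(np.array(d['R'])@np.array(X)+np.array(d['t'])); return p[:2]/p[2]
E
python3 - <<'E'
from h import *
for n in('top','side'):
    d=snap(n,n+'1.png'); R=np.array(d['R']);print(n,-R.T@np.array(d['t']),R[2])
print(get_state())
E
```

```text
top [0.33180326 0.06964444 1.22829623] [ 0.1756316  -0.01660334 -0.98431594]
side [-0.01177831 -0.89194872  0.76083862] [ 0.43409325  0.72311732 -0.53727497]
{'t': 0.1, 'qpos': array([-1.25180421,  0.57643988,  0.0248321 ,  1.43780193, -0.01496956,
        1.12898462, -0.05647738]), 'dq': array([-0.00012367, -0.00176684, -0.0003912 , -0.00241607, -0.00011021,
       -0.00017095, -0.00094914]), 'joint_efforts': array([ 6.49617316e-03, -7.67307973e+01,  2.25825191e+00, -2.86611110e+01,
        1.59986294e-02,  8.55558494e-03,  3.16742421e-05]), 'position': array([0.26443854, 0.62064037, 0.2415418 ]), 'eef_rot': array([ 1.99997510e-01,  9.79796137e-01, -7.17887440e-04, -9.92831514e-05]), 'contact_force': array([-0.37240938, -0.46747064, -0.32119502]), 'moment': array([-0.00294085,  0.01096431, -0.01267999]), 'grip_force': 0.0, 'gripper_width': 0.08523719351683223}
```

View pics/top1.png

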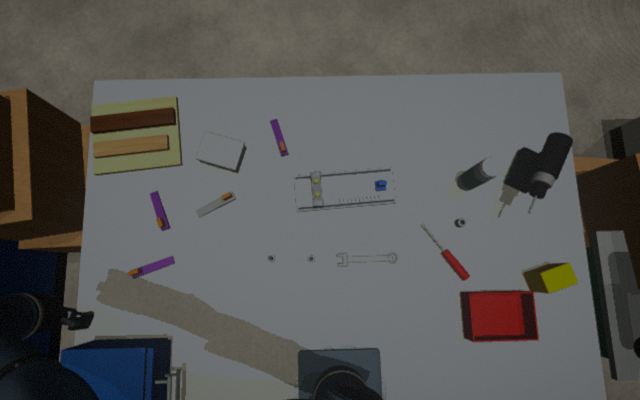

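View pics/side1.png

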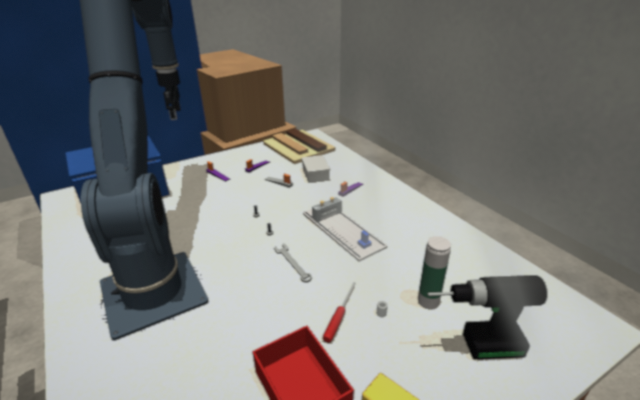

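The top view shows the steel gauge at (216,204), with its orange tab at about (228,197). The bed is centred at about (345,189), with the bridge at (317,188) on its left and the blue marker at (381,185). The purple decoys are elsewhere. In the side view the gauge is at (280,180).

```bash
python3 - <<'E'
from h import *
d=snap('top'); s=snap('side')
im=d['img']; a=im[165:220,185:405]; cv2.imwrite('pics/c1.png',cv2.resize(a,None,fx=3.6,fy=3.6,interpolation=cv2.INTER_CUBIC)[:,:,::-1])
b=s['img'][160:270,255:395]; b=cv2.resize(b,None,fx=5,fy=5,interpolation=cv2.INTER_CUBIC)
cv2.imwrite('pics/c2.png',b[:,:,::-1])
def cen(im,kind,box):
    x0,x1,y0,y1=box; c=im[y0:y1,x0:x1]; h=cv2.cvtColor(c,cv2.COLOR_RGB2HSV); H,S,V=[h[...,i].astype(int) for i in range(3)]
    m=((H>5)&(H<22)&(S>110)) if kind=='o' else ((H>100)&(H<125)&(S>90))
    ys,xs=np.nonzero(m); print(kind,len(xs),xs.min()+x0,xs.max()+x0,ys.min()+y0,ys.max()+y0)
    return np.array([xs.mean()+x0,ys.mean()+y0])
for k,bt,bs,z in(('o',(215,240,188,208),(278,298,168,192),.037),('b',(365,395,172,198),(352,378,225,252),.030)):
    pt=cen(im,k,bt); ps=cen(s['img'],k,bs)
    print(k,pt,ps,'top',ray(d,pt,z),'side',ray(s,ps,z))
# gauge steel axis & outline
g=cv2.cvtColor(im,cv2.COLOR_RGB2GRAY)
c=g[185:225,190:242]; bg=np.median(c); m=(c<bg-12).astype(np.uint8)
n,l,st,ce=cv2.connectedComponentsWithStats(m); k=1+st[1:,4].argmax(); ys,xs=np.nonzero(l==k)
P=np.c_[xs+190,ys+185].astype(np.float32); r=cv2.minAreaRect(P); bx=cv2.boxPoints(r); print(bg,st[k],r); print([ray(d,p,.007).round(4) for p in bx])
E
```

```text
o 39 221 230 193 199
o 35 284 289 174 182
o [225.82051282 195.74358974] [286.51428571 178.17142857] top [0.55799542 0.31860082 0.037     ] side [0.5514487  0.30354146 0.037     ]
b 98 375 386 180 190
b 7 362 366 232 243
b [380.5       184.7755102] [364.28571429 235.85714286] top [ 0.58157972 -0.13852657  0.03      ] side [ 0.59168296 -0.12991906  0.03      ]
115.0 [  6   7  40  26 370] ((215.4000244140625, 203.8000030517578), (9.838699340820312, 41.14365005493164), 63.43495178222656)
[array([0.5268, 0.4167, 0.007 ]), array([0.5803, 0.3077, 0.007 ]), array([0.553 , 0.2943, 0.007 ]), array([0.5  , 0.403, 0.007])]
```

View pics/c1.png

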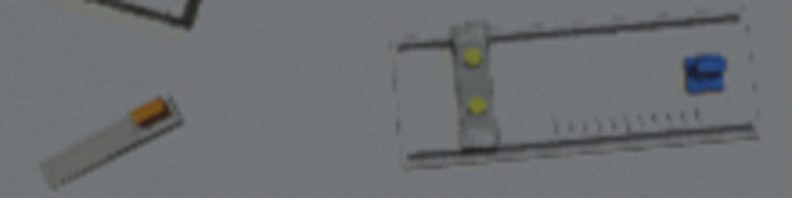

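View pics/c2.png

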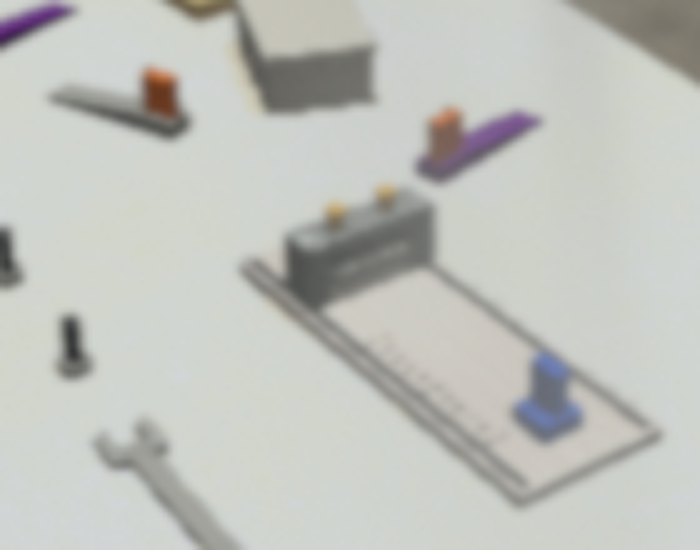

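The zoomed crops show the gauge's tip corners at (40,163) and (53,188) and its heel end at (184,122). The bed corners are at about (393,38), (745,13), (757,136) and (407,167). The screws are at (473,56) and (478,105), and the marker at (705,73).

```bash
python3 - <<'E'
from h import *
d=snap('top'); s=snap('side')
T=lambda x,y,z:ray(d,((x+.5)/3.6-.5+185,(y+.5)/3.6-.5+165),z)
S=lambda x,y,z:ray(s,((x+.5)/5-.5+255,(y+.5)/5-.5+160),z)
def show(n,*P): print(n,*[p[:2].round(4) for p in P])
show('tip T',T(40,163,.0035),T(53,188,.0035)); show('tip S',S(50,97,.002))
show('heel T',T(184,122,.0145),T(172,95,.0145)); show('heel S',S(185,125,.0145),S(178,138,0))
show('tabtop',T(150,105,.0475),S(160,72,.0475)); 
show('bedT',T(393,38,.01),T(745,13,.01),T(757,136,.01),T(407,167,.01))
show('bedS',S(246,267,.01),S(520,500,.01),S(660,434,.01))
show('screwT',T(473,56,.074),T(478,105,.074)); show('screwS',S(336,207,.074),S(385,187,.074))
show('marktabtop',T(708,65,.056),S(549,356,.056))
from scipy.spatial.transform import Rotation as Ro
st=get_state();print(Ro.from_quat(st['eef_rot']).as_matrix().round(3))
E
```

```text
tip T [0.5233 0.4148] [0.5021 0.4035]
tip S [0.5032 0.4011]
heel T [0.5531 0.2937] [0.5762 0.3038]
heel S [0.5624 0.2861] [0.5599 0.2943]
tabtop [0.5617 0.3151] [0.5583 0.3149]
bedT [0.6216 0.1196] [ 0.6364 -0.1786] [ 0.5306 -0.1825] [0.5116 0.1098]
bedS [0.5115 0.1009] [ 0.528  -0.1909] [ 0.6336 -0.186 ]
screwT [0.5902 0.0536] [0.5504 0.0506]
screwS [0.5497 0.0461] [0.5896 0.0501]
marktabtop [ 0.5823 -0.1367] [ 0.5851 -0.1373]
[[-0.92   0.392 -0.   ]
 [ 0.392  0.92  -0.001]
 [-0.    -0.001 -1.   ]]
```

```bash
cat >> h.py <<'E'
from scipy.spatial.transform import Rotation as Ro
def go(x,y,z,yaw=None):
    "tool-frame shift to world point; yaw = world heading (deg) wanted for tool y (mod 180)"
    s=get_state(); R=Ro.from_quat(s['eef_rot']).as_matrix(); d=R.T@(np.array([x,y,z])-s['position'])
    h=np.degrees(np.arctan2(R[1,1],R[0,1])); w=0 if yaw is None else -np.radians((yaw-h+90)%180-90)
    print('pos',s['position'].round(4),'h',h.round(2),'shift',d.round(4),'turn',round(w,3),'F',s['contact_force'].round(2),'t',s['t'])
E
python3 -c "
from h import *
go(.559,.315,.12,25.3)"
```

```text
pos [0.2645 0.6208 0.242 ] h 66.92 shift [-0.3908 -0.1659  0.1221] turn 0.726 F [ 0.26  0.39 -0.33] t 0.3
```

Careful with the scale: shifts go in shares of 0.8 m and turns go in shares of pi rad. That gives: -0.391 m / 0.8 = -0.4888, -0.342 m / 0.8 = -0.4275, 0.726 rad / 3.1416 = 0.2311.

hand_motion([
  [[-0.0613, -0.0263, 0], 0.0318, 0.05],
  [[-0.1225, -0.0525, 0], 0.0637, 0.05],
  [[-0.1838, -0.0775, 0.0125], 0.0955, 0.05],
  [[-0.2438, -0.1038, 0.0375], 0.1273, 0.05],
  [[-0.305, -0.13, 0.0625], 0.1592, 0.05],
  [[-0.3663, -0.155, 0.0875], 0.191, 0.05],
  [[-0.4275, -0.1813, 0.1125], 0.2228, 0.05],
  [[-0.4888, -0.2075, 0.1375], 0.2311, 0.05],
], squeeze=30)

```text
t: 1.3
position: [0.5603, 0.314, 0.1317]
eef_rot: [0.536, 0.845, 0.0, 0.0]
contact_force: [1.5, 0.3, -0.1]
gripper_width: 0.0501
grip_force: 0.0
```

```bash
python3 - <<'E'
from h import *
go(.559,.315,.12,25.3)
d=snap('side'); cv2.imwrite('pics/c3.png',cv2.resize(d['img'][70:230,190:390],None,fx=4,fy=4 if 0 else 3.7,interpolation=cv2.INTER_CUBIC)[:,:,::-1])
E
```

```text
pos [0.5603 0.314  0.1317] h 25.24 shift [ 0.0014 -0.0007  0.0117] turn -0.001 F [ 1.52  0.31 -0.09] t 1.3
```

View pics/c3.png

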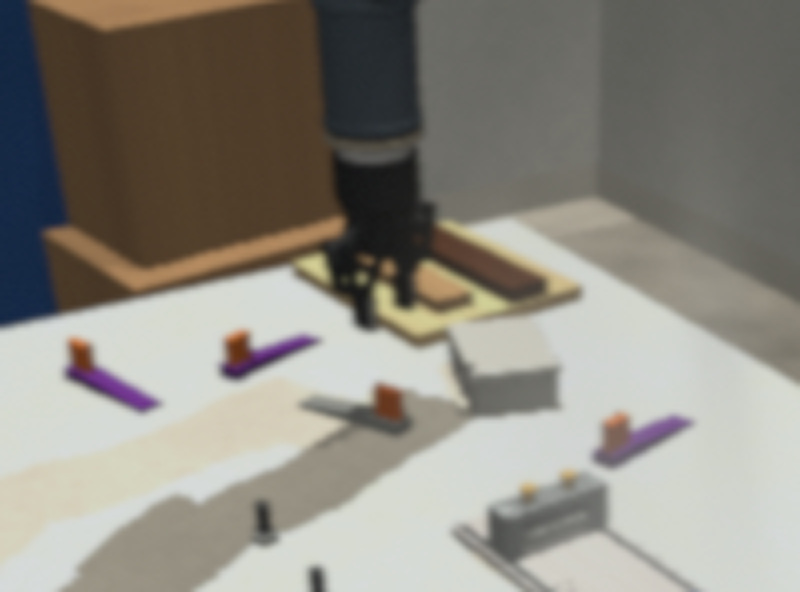

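The fingers, at about (385,290), stand above the orange tab at (388,403) and roughly line up with it. Next I descend to TCP z of about 0.029 and close gently.

To row units: 0.103 m / 0.8 = 0.1288, 0.1 m / 0.8 = 0.125.

hand_motion([
  [[0.0013, -0.0013, 0.0625], 0, 0.05],
  [[0.0013, -0.0013, 0.1], 0, 0.05],
  [[0.0013, -0.0013, 0.125], 0, 0.05],
  [[0.0013, -0.0013, 0.1288], 0, 0.05],
  [[0.0013, -0.0013, 0.1288], 0, 0.05],
])

```text
t: 1.98
position: [0.5581, 0.3157, 0.0298]
eef_rot: [0.535, 0.845, 0.0, 0.0]
contact_force: [-0.3, 0.3, 0.4]
gripper_width: 0.0501
grip_force: 0.0
```

hand_motion([
  [[0, 0, 0], 0, 0],
  [[0, 0, 0], 0, 0],
  [[0, 0, 0], 0, 0],
  [[0, 0, 0], 0, 0],
  [[0, 0, 0], 0, 0],
  [[0, 0, 0], 0, 0],
], squeeze=40)

```text
t: 2.72
position: [0.5583, 0.3157, 0.0302]
eef_rot: [0.535, 0.845, 0.001, 0.0]
contact_force: [-0.9, -0.4, 6.5]
gripper_width: 0.011
grip_force: 41.2
```

```bash
python3 -c "
from h import *
go(.559,.315,.029,25.3)"
```

```text
pos [0.5583 0.3157 0.0302] h 25.32 shift [-0.001   0.0003  0.0012] turn 0.0 F [-0.93 -0.41  6.48] t 2.725
```

To row units: -0.13 m / 0.8 = -0.1625, -0.08 m / 0.8 = -0.1.

hand_motion([
  [[0, 0, -0.0375], 0, 0],
  [[0, 0, -0.1], 0, 0],
  [[0, 0, -0.1625], 0, 0],
  [[0, 0, -0.1625], 0, 0],
])

```text
t: 3.22
position: [0.56, 0.3163, 0.1635]
eef_rot: [0.535, 0.845, 0.003, 0.002]
contact_force: [-0.4, -0.3, -2.4]
gripper_width: 0.0113
grip_force: 40.1
```

```bash
python3 -c "
from h import *
go(.5779,-.0779,.16,3.4)"
```

```text
pos [0.56   0.3163 0.1635] h 25.31 shift [-0.364  -0.1523  0.0021] turn 0.382 F [-0.37 -0.26 -2.43] t 3.225
```

To row units: -0.364 m / 0.8 = -0.455, -0.34 m / 0.8 = -0.425, 0.382 rad / 3.1416 = 0.1216.

hand_motion([
  [[-0.05, -0.0213, 0], 0.0159, 0],
  [[-0.1125, -0.0475, 0], 0.0318, 0],
  [[-0.175, -0.0738, 0], 0.0477, 0],
  [[-0.2375, -0.1, 0], 0.0637, 0],
  [[-0.3, -0.1263, 0], 0.0796, 0],
  [[-0.3625, -0.1525, 0], 0.0955, 0],
  [[-0.425, -0.1788, 0], 0.1146, 0],
  [[-0.455, -0.19, 0], 0.1216, 0],
])

```text
t: 4.22
position: [0.5751, -0.0825, 0.1585]
eef_rot: [0.688, 0.726, -0.001, -0.0]
contact_force: [0.2, -0.4, -1.5]
gripper_width: 0.0113
grip_force: 40.1
```

hand_motion([
  [[0, 0, 0], 0, 0],
  [[0, 0, 0], 0, 0],
])

```text
t: 4.47
position: [0.5758, -0.0774, 0.1586]
eef_rot: [0.685, 0.728, -0.0, -0.001]
contact_force: [-0.4, 0.0, -0.3]
gripper_width: 0.0114
grip_force: 40.1
```

```bash
python3 - <<'E'
from h import *
go(.5779,-.0779,.045,3.4)
for n,(x0,x1,y0,y1),f in(('side',(250,400,130,270),'a'),('top',(270,430,150,230),'b')):
    d=snap(n); cv2.imwrite(f'pics/{f}.png',cv2.resize(d['img'][y0:y1,x0:x1],None,fx=4,fy=4,interpolation=cv2.INTER_CUBIC)[:,:,::-1])
E
```

```text
pos [ 0.5758 -0.0774  0.1586] h 3.5 shift [-0.0007  0.0022  0.1135] turn 0.002 F [-0.38  0.04 -0.31] t 4.475
```

View pics/a.png

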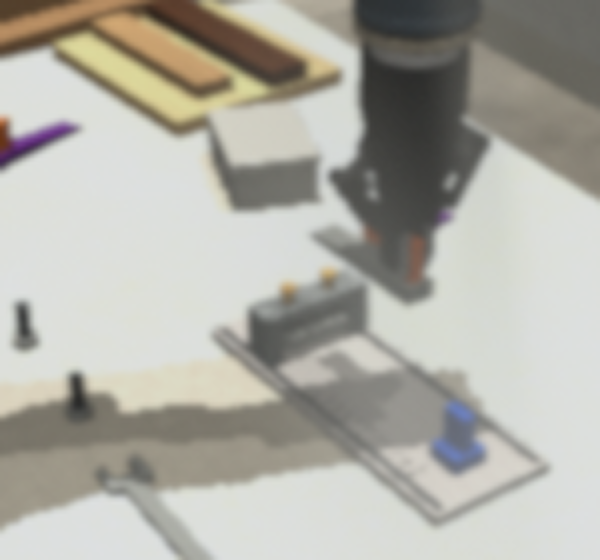

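The gauge, at about (385,265), hangs level in the jaws, tip toward the bridge and in line with the bed. I lower it next, slowly at the end.

To row units: 0.115 m / 0.8 = 0.1438, 0.114 m / 0.8 = 0.1425.

hand_motion([
  [[0, 0.0025, 0.05], 0, 0],
  [[0, 0.0025, 0.1], 0, 0],
  [[0, 0.0025, 0.1313], 0, 0],
  [[0, 0.0025, 0.1388], 0, 0],
  [[0, 0.0025, 0.1413], 0, 0],
  [[0, 0.0025, 0.1425], 0, 0],
  [[0, 0.0025, 0.1438], 0, 0],
  [[0, 0.0025, 0.1438], 0, 0],
])

```text
t: 5.58
position: [0.5784, -0.0784, 0.0448]
eef_rot: [0.686, 0.728, 0.0, 0.0]
contact_force: [-0.1, 0.1, -2.0]
gripper_width: 0.0118
grip_force: 39.9
```

hand_motion([
  [[0, 0, 0.0013], 0, 0],
  [[0, 0, 0.0013], 0, 0],
])

```text
t: 5.82
position: [0.5782, -0.0784, 0.0433]
eef_rot: [0.686, 0.728, 0.0, 0.0]
contact_force: [-0.7, -0.3, -1.8]
gripper_width: 0.0115
grip_force: 39.9
```

hand_motion([
  [[0, 0, 0.0013], 0, 0],
  [[0, 0, 0.0013], 0, 0],
])

```text
t: 6.08
position: [0.5781, -0.0784, 0.0422]
eef_rot: [0.686, 0.728, -0.0, -0.0]
contact_force: [-1.3, -0.5, -1.7]
gripper_width: 0.0115
grip_force: 39.9
```

hand_motion([
  [[0, 0, 0.0013], 0, 0],
  [[0, 0, 0.0013], 0, 0],
])

```text
t: 6.32
position: [0.5782, -0.0784, 0.0412]
eef_rot: [0.686, 0.728, -0.0, -0.0]
contact_force: [0.5, 0.1, -1.8]
gripper_width: 0.0112
grip_force: 39.9
```

To row units: 0.0005 m / 0.8 = 0.0006.

hand_motion([
  [[0, 0, 0.0006], 0, 0],
  [[0, 0, 0.0006], 0, 0],
])

```text
t: 6.58
position: [0.5781, -0.0784, 0.0408]
eef_rot: [0.686, 0.728, -0.0, -0.0]
contact_force: [0.4, -0.3, -1.8]
gripper_width: 0.0113
grip_force: 39.9
```

hand_motion([
  [[0, 0, 0.0006], 0, 0],
  [[0, 0, 0.0006], 0, 0],
])

```text
t: 6.82
position: [0.5782, -0.0784, 0.0403]
eef_rot: [0.686, 0.728, -0.0, -0.0]
contact_force: [0.4, 0.4, -0.6]
gripper_width: 0.0113
grip_force: 39.9
```

hand_motion([
  [[0, 0, 0.0006], 0, 0],
  [[0, 0, 0.0006], 0, 0],
])

```text
t: 7.08
position: [0.5782, -0.0784, 0.0402]
eef_rot: [0.686, 0.728, 0.0, 0.0]
contact_force: [-0.5, 1.0, 4.9]
gripper_width: 0.0115
grip_force: 40.8
```

To row units: -0.0004 m / 0.8 = -0.0005.

hand_motion([
  [[0, 0, -0.0005], 0, 0],
  [[0, 0, -0.0005], 0, 0],
], squeeze=20)

```text
t: 7.32
position: [0.5782, -0.0784, 0.0402]
eef_rot: [0.686, 0.728, -0.0, 0.0]
contact_force: [-0.9, 0.5, 1.3]
gripper_width: 0.0114
grip_force: 40.4
```

hand_motion([
  [[0.0038, 0, 0], 0, 0],
  [[0.0075, 0, 0], 0, 0],
  [[0.0113, 0, 0], 0, 0],
  [[0.015, 0, 0], 0, 0],
  [[0.0188, 0, 0], 0, 0],
  [[0.0225, 0, 0], 0, 0],
  [[0.0225, 0, 0], 0, 0],
])

```text
t: 8.2
position: [0.5771, -0.0599, 0.0402]
eef_rot: [0.685, 0.728, 0.0, -0.0]
contact_force: [-0.1, -0.1, -0.5]
gripper_width: 0.0111
grip_force: 40.2
```

hand_motion([
  [[0.0019, 0, 0], 0, 0],
  [[0.0038, 0, 0], 0, 0],
])

```text
t: 8.45
position: [0.5769, -0.0575, 0.0402]
eef_rot: [0.686, 0.728, -0.0, 0.0]
contact_force: [-0.4, -0.4, -0.5]
gripper_width: 0.0116
grip_force: 40.1
```

hand_motion([
  [[0.0019, 0, 0], 0, 0],
  [[0.0038, 0, 0], 0, 0],
])

```text
t: 8.7
position: [0.5767, -0.0544, 0.0402]
eef_rot: [0.686, 0.728, -0.0, -0.0]
contact_force: [0.5, -1.4, -0.4]
gripper_width: 0.0115
grip_force: 40.1
```

To row units: 0.002 m / 0.8 = 0.0025.

hand_motion([
  [[0.0025, 0, 0], 0, 0],
  [[0.0025, 0, 0], 0, 0],
], only="pos|contact")

```text
position: [0.5766, -0.0522, 0.0402]
contact_force: [-0.0, -0.7, -1.3]
```

hand_motion([
  [[0.0025, 0, 0], 0, 0],
  [[0.0025, 0, 0], 0, 0],
], only="pos|contact")

```text
position: [0.5765, -0.0502, 0.0402]
contact_force: [1.2, 0.7, -1.5]
```

To row units: 0.002 m / 0.8 = 0.0025.

hand_motion([
  [[0.0025, 0, 0], 0, 0],
  [[0.0025, 0, 0], 0, 0],
], only="pos|contact")

```text
position: [0.5764, -0.0483, 0.0402]
contact_force: [-0.4, 0.5, -2.1]
```

hand_motion([
  [[0.0025, 0, 0], 0, 0],
  [[0.0025, 0, 0], 0, 0],
], only="pos|contact")

```text
position: [0.5762, -0.0462, 0.0402]
contact_force: [0.3, 0.3, -1.8]
```

To row units: 0.003 m / 0.8 = 0.0038, 0.002 m / 0.8 = 0.0025.

hand_motion([
  [[0.0025, 0, 0.0003], 0, 0],
  [[0.0038, 0, 0.0003], 0, 0],
  [[0.0038, 0, 0.0003], 0, 0],
], only="pos|contact")

```text
position: [0.5763, -0.0435, 0.0402]
contact_force: [-0.1, -1.2, 0.2]
```

hand_motion([
  [[0.0025, 0, 0], 0, 0],
  [[0.0038, 0, 0], 0, 0],
  [[0.0038, 0, 0], 0, 0],
], only="pos|contact")

```text
position: [0.5761, -0.0405, 0.0401]
contact_force: [0.5, -1.5, 3.7]
```

To row units: 0.003 m / 0.8 = 0.0038, 0.002 m / 0.8 = 0.0025.

hand_motion([
  [[0.0025, 0, 0], 0, 0],
  [[0.0038, 0, 0], 0, 0],
  [[0.0038, 0, 0], 0, 0],
], only="pos|contact")

```text
position: [0.5759, -0.0376, 0.0401]
contact_force: [0.3, -3.6, 4.5]
```

To row units: 0.003 m / 0.8 = 0.0038, 0.002 m / 0.8 = 0.0025.

hand_motion([
  [[0.0025, 0, 0], 0, 0],
  [[0.0038, 0, 0], 0, 0],
  [[0.0038, 0, 0], 0, 0],
], only="pos|contact")

```text
position: [0.5757, -0.0346, 0.0402]
contact_force: [1.1, -2.7, 5.9]
```

To row units: -0.0003 m / 0.8 = -0.0004.

hand_motion([
  [[0, 0, -0.0004], 0, 0],
  [[0, 0, -0.0004], 0, 0],
], squeeze=20)

```text
t: 11.45
position: [0.5754, -0.0341, 0.0401]
eef_rot: [0.685, 0.728, 0.0, -0.0]
contact_force: [-0.2, -1.4, 2.3]
gripper_width: 0.0113
grip_force: 40.6
```

```bash
python3 -c "
from h import *
m=[]
for i in range(6):
    grab_frame('side'); s=get_state(); m.append(np.r_[s['contact_force'],s['moment']])
print(np.mean(m,0).round(2))"
```

```text
[ 0.67 -0.24  1.8  -0.13 -0.11 -0.01]
```

To row units: 0.002 m / 0.8 = 0.0025.

hand_motion([
  [[0.0025, 0, 0], 0, 0],
  [[0.0025, 0, 0], 0, 0],
], only="pos|contact")

```text
position: [0.5752, -0.0323, 0.0402]
contact_force: [0.7, 0.0, 0.5]
```

To row units: 0.003 m / 0.8 = 0.0038, 0.002 m / 0.8 = 0.0025.

hand_motion([
  [[0.0025, 0, 0], 0, 0],
  [[0.0038, 0, 0], 0, 0],
  [[0.0038, 0, 0], 0, 0],
], only="pos|contact")

```text
position: [0.5751, -0.0292, 0.0402]
contact_force: [-1.0, -0.0, -0.6]
```

To row units: 0.003 m / 0.8 = 0.0038, 0.002 m / 0.8 = 0.0025.

hand_motion([
  [[0.0025, 0, 0], 0, 0],
  [[0.0038, 0, 0], 0, 0],
  [[0.0038, 0, 0], 0, 0],
], only="pos|contact")

```text
position: [0.575, -0.0263, 0.0403]
contact_force: [0.5, 0.3, -1.1]
```

To row units: 0.003 m / 0.8 = 0.0038, 0.002 m / 0.8 = 0.0025.

hand_motion([
  [[0.0025, 0, 0], 0, 0],
  [[0.0038, 0, 0], 0, 0],
  [[0.0038, 0, 0], 0, 0],
], only="pos|contact")

```text
position: [0.5749, -0.0234, 0.0403]
contact_force: [0.4, 0.1, -1.5]
```

To row units: 0.003 m / 0.8 = 0.0038, 0.002 m / 0.8 = 0.0025.

hand_motion([
  [[0.0025, 0, 0.0003], 0, 0],
  [[0.0038, 0, 0.0003], 0, 0],
  [[0.0038, 0, 0.0003], 0, 0],
], only="pos|contact")

```text
position: [0.5748, -0.0204, 0.0402]
contact_force: [-0.4, 0.8, -0.8]
```

To row units: 0.003 m / 0.8 = 0.0038, 0.002 m / 0.8 = 0.0025.

hand_motion([
  [[0.0025, 0, 0], 0, 0],
  [[0.0038, 0, 0], 0, 0],
  [[0.0038, 0, 0], 0, 0],
], only="pos|contact")

```text
position: [0.5746, -0.0174, 0.0402]
contact_force: [0.4, -0.6, 1.0]
```

To row units: 0.003 m / 0.8 = 0.0038, 0.002 m / 0.8 = 0.0025.

hand_motion([
  [[0.0025, 0, 0], 0, 0],
  [[0.0038, 0, 0], 0, 0],
  [[0.0038, 0, 0], 0, 0],
], only="pos|contact")

```text
position: [0.5745, -0.0144, 0.0402]
contact_force: [-0.6, -0.4, 1.3]
```

To row units: 0.003 m / 0.8 = 0.0038, 0.002 m / 0.8 = 0.0025.

hand_motion([
  [[0.0025, 0, 0], 0, 0],
  [[0.0038, 0, 0], 0, 0],
  [[0.0038, 0, 0], 0, 0],
], only="pos|contact")

```text
position: [0.5743, -0.0123, 0.0402]
contact_force: [0.2, -4.8, 1.0]
```

To row units: 0.003 m / 0.8 = 0.0038, 0.002 m / 0.8 = 0.0025.

hand_motion([
  [[0.0025, 0, 0], 0, 0],
  [[0.0038, 0, 0], 0, 0],
  [[0.0038, 0, 0], 0, 0],
], only="pos|contact")

```text
position: [0.5741, -0.0105, 0.0401]
contact_force: [0.6, -8.9, 0.3]
```

```bash
python3 - <<'E'
from h import *
d=snap('side'); cv2.imwrite('pics/s5.png',cv2.resize(d['img'][150:260,270:390],None,fx=5,fy=5,interpolation=cv2.INTER_CUBIC)[:,:,::-1])
E
```

```text
(no output)
```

View pics/s5.png

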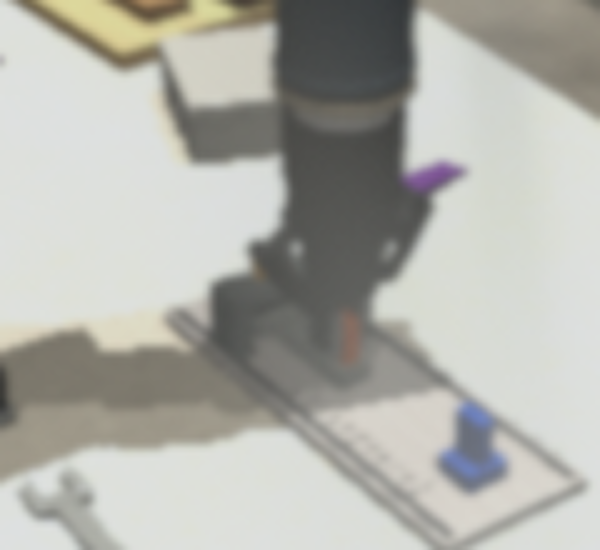

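The gauge has bitten: the wrist force along the slide rose from 0 to 4.8, then 8.9 N. The view shows the blade under the bridge, with the tab at (350,340) and the marker at (473,440). I relieve the push slightly and let go.

To row units: -0.0015 m / 0.8 = -0.0019.

hand_motion([
  [[-0.0019, 0, 0], 0, 0],
  [[-0.0019, 0, 0], 0, 0],
], only="pos|contact")

```text
position: [0.5741, -0.0105, 0.0402]
contact_force: [0.6, -4.9, 1.6]
```

hand_motion([
  [[0, 0, 0], 0, 0.02],
  [[0, 0, 0], 0, 0.03],
  [[0, 0, 0], 0, 0.04],
  [[0, 0, 0], 0, 0.04],
  [[0, 0, 0], 0, 0.04],
])

```text
t: 15.92
position: [0.574, -0.01, 0.0401]
eef_rot: [0.686, 0.728, -0.0, -0.0]
contact_force: [0.4, 0.7, 0.3]
gripper_width: 0.04
grip_force: 0.0
```

```bash
python3 -c "
from h import *
m=[]
for i in range(6):
    grab_frame('side'); s=get_state(); m.append(np.r_[s['contact_force'],s['moment']])
print(np.mean(m,0).round(2))"
```

```text
[ 0.23 -0.17  0.06 -0.04  0.   -0.  ]
```

hand_motion([
  [[0, 0, -0.0375], 0, 0.04],
  [[0, 0, -0.0875], 0, 0.05],
  [[0, 0, -0.0875], 0, 0.05],
], only="pos|contact")

```text
position: [0.5758, -0.0103, 0.1128]
contact_force: [0.7, 0.3, 0.2]
```

```bash
python3 - <<'E'
from h import *
go(.583,-.139,.11)
d=snap('side'); c=d['img'][150:260,270:390]; cv2.imwrite('pics/s6.png',cv2.resize(c,None,fx=5,fy=5,interpolation=cv2.INTER_CUBIC)[:,:,::-1])
E
```

```text
pos [ 0.5758 -0.0103  0.1128] h 3.43 shift [-0.1289 -0.0006  0.0028] turn 0 F [0.7  0.27 0.19] t 16.6
```

View pics/s6.png

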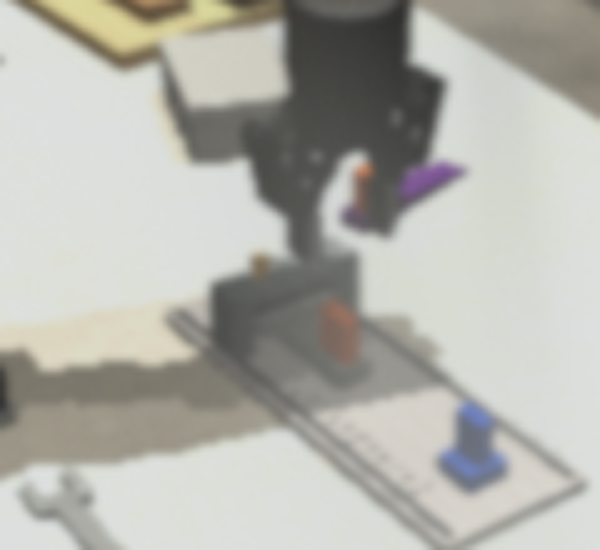

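The gauge stands free and flat with its tab at (340,330). The marker is at (473,440). Now I go to the marker tab.

To row units: -0.129 m / 0.8 = -0.1613, -0.09 m / 0.8 = -0.1125.

hand_motion([
  [[-0.05, 0, 0], 0, 0.05],
  [[-0.1125, -0.0013, 0], 0, 0.05],
  [[-0.1613, -0.0013, 0], 0, 0.05],
  [[-0.1613, -0.0013, 0.0375], 0, 0.05],
  [[-0.1613, -0.0013, 0.075], 0, 0.05],
  [[-0.1613, -0.0013, 0.0913], 0, 0.05],
  [[-0.1613, -0.0013, 0.0913], 0, 0.05],
])

```text
t: 17.52
position: [0.5801, -0.1387, 0.036]
eef_rot: [0.686, 0.728, -0.001, -0.001]
contact_force: [-0.7, -0.8, 0.2]
gripper_width: 0.0503
grip_force: 0.0
```

hand_motion([
  [[0, 0, 0], 0, 0],
  [[0, 0, 0], 0, 0],
  [[0, 0, 0], 0, 0],
  [[0, 0, 0], 0, 0],
  [[0, 0, 0], 0, 0],
  [[0, 0, 0], 0, 0],
], squeeze=20)

```text
t: 18.27
position: [0.5835, -0.1388, 0.0384]
eef_rot: [0.685, 0.728, 0.002, 0.002]
contact_force: [5.5, 0.1, -1.0]
gripper_width: 0.0118
grip_force: 28.4
```

```bash
python3 - <<'E'
from h import *
s=snap('side');d=snap('top')
for n,im,(x0,x1,y0,y1) in(('s',s['img'],(270,390,150,260)),):
    cv2.imwrite('pics/s7.png',cv2.resize(im[y0:y1,x0:x1],None,fx=5,fy=5,interpolation=cv2.INTER_CUBIC)[:,:,::-1])
E
```

```text
(no output)
```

View pics/s7.png

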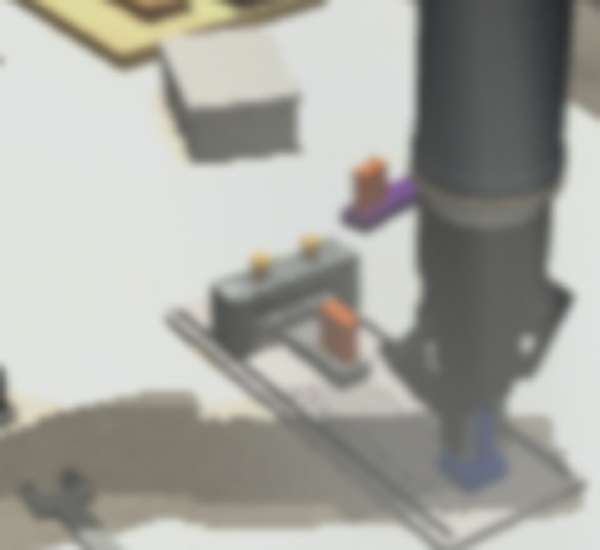

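The jaws hold the marker tab at (470,440), with a slight side load. The gauge is undisturbed at (340,330). Now I relieve the side load and slide.

To row units: 0.002 m / 0.8 = 0.0025.

hand_motion([
  [[0, 0.0025, 0], 0, 0],
  [[0, 0.0025, 0], 0, 0],
], only="pos|contact")

```text
position: [0.5836, -0.1388, 0.0384]
contact_force: [0.2, 0.5, 6.6]
```

hand_motion([
  [[0.0125, 0.0013, 0], 0, 0],
  [[0.025, 0.0013, 0], 0, 0],
  [[0.0375, 0.0013, 0], 0, 0],
  [[0.05, 0.0013, 0], 0, 0],
  [[0.0625, 0.0013, 0], 0, 0],
  [[0.075, 0.0013, 0], 0, 0],
  [[0.0875, 0.0013, 0], 0, 0],
  [[0.0938, 0.0013, 0], 0, 0],
])

```text
t: 19.62
position: [0.5788, -0.0637, 0.0383]
eef_rot: [0.686, 0.728, -0.0, 0.0]
contact_force: [-3.6, -2.1, 12.1]
gripper_width: 0.0115
grip_force: 30.4
```

hand_motion([
  [[0, 0, 0], 0, 0],
  [[0.0013, 0, 0], 0, 0],
  [[0.0025, 0, 0], 0, 0],
  [[0.0025, 0, 0], 0, 0],
], only="pos|contact")

```text
position: [0.5787, -0.0621, 0.0383]
contact_force: [-5.3, -1.8, 11.8]
```

```bash
python3 - <<'E'
from h import *
s=snap('side')
P=lambda x,y,z:ray(s,((x+.5)/5-.5+270,(y+.5)/5-.5+150),z)
print('heel bottom corners',P(345,386,.01),P(370,374,.01),'bed heading', get_state()['position'])
E
```

```text
heel bottom corners [ 0.56717438 -0.02720238  0.01      ] [ 0.5880268 -0.024711   0.01     ] bed heading [ 0.57870917 -0.06215349  0.03833649]
```

To row units: 0.01 m / 0.8 = 0.0125, -0.0015 m / 0.8 = -0.0019.

hand_motion([
  [[0, -0.0019, -0.0013], 0, 0],
  [[0.0025, -0.0019, -0.0013], 0, 0],
  [[0.005, -0.0019, -0.0013], 0, 0],
  [[0.0075, -0.0019, -0.0013], 0, 0],
  [[0.01, -0.0019, -0.0013], 0, 0],
  [[0.0125, -0.0019, -0.0013], 0, 0],
  [[0.0125, -0.0019, -0.0013], 0, 0],
], only="pos|contact")

```text
position: [0.5778, -0.0515, 0.0384]
contact_force: [4.9, 1.4, 1.5]
```

hand_motion([
  [[0.0013, 0, 0], 0, 0],
  [[0.0025, 0, 0], 0, 0],
  [[0.0025, 0, 0], 0, 0],
], only="pos|contact")

```text
position: [0.5777, -0.0498, 0.0384]
contact_force: [5.5, -0.4, 1.5]
```

To row units: 0.001 m / 0.8 = 0.0013.

hand_motion([
  [[0.0013, 0, 0], 0, 0],
  [[0.0013, 0, 0], 0, 0],
  [[0.0013, 0, 0], 0, 0],
], only="pos|contact")

```text
position: [0.5776, -0.0488, 0.0384]
contact_force: [5.7, -0.9, 1.7]
```

To row units: 0.001 m / 0.8 = 0.0013.

hand_motion([
  [[0.0013, 0, 0], 0, 0],
  [[0.0013, 0, 0], 0, 0],
  [[0.0013, 0, 0], 0, 0],
], only="pos|contact")

```text
position: [0.5776, -0.0478, 0.0384]
contact_force: [4.8, -1.3, 1.8]
```

To row units: 0.001 m / 0.8 = 0.0013, 0.0007 m / 0.8 = 0.0009.

hand_motion([
  [[0.0013, 0.0009, 0], 0, 0],
  [[0.0013, 0.0009, 0], 0, 0],
  [[0.0013, 0.0009, 0], 0, 0],
], only="pos|contact")

```text
position: [0.5776, -0.0468, 0.0384]
contact_force: [3.0, -0.8, 5.1]
```

To row units: 0.001 m / 0.8 = 0.0013.

hand_motion([
  [[0.0013, 0, 0], 0, 0],
  [[0.0013, 0, 0], 0, 0],
  [[0.0013, 0, 0], 0, 0],
], only="pos|contact")

```text
position: [0.5775, -0.0458, 0.0384]
contact_force: [3.5, -0.2, 5.2]
```

To row units: 0.001 m / 0.8 = 0.0013.

hand_motion([
  [[0.0013, 0, 0], 0, 0],
  [[0.0013, 0, 0], 0, 0],
  [[0.0013, 0, 0], 0, 0],
], only="pos|contact")

```text
position: [0.5774, -0.0449, 0.0384]
contact_force: [2.6, -0.5, 5.4]
```

To row units: 0.001 m / 0.8 = 0.0013.

hand_motion([
  [[0.0013, 0, 0], 0, 0],
  [[0.0013, 0, 0], 0, 0],
  [[0.0013, 0, 0], 0, 0],
], only="pos|contact")

```text
position: [0.5773, -0.0439, 0.0384]
contact_force: [3.0, -0.8, 5.3]
```

To row units: 0.001 m / 0.8 = 0.0013.

hand_motion([
  [[0.0013, 0, 0], 0, 0],
  [[0.0013, 0, 0], 0, 0],
  [[0.0013, 0, 0], 0, 0],
], only="pos|contact")

```text
position: [0.5773, -0.0429, 0.0384]
contact_force: [2.5, -0.7, 4.9]
```

```bash
python3 - <<'E'
from h import *
for i in range(5): s=snap('side'); print(get_state()['contact_force'].round(1))
cv2.imwrite('pics/s8.png',cv2.resize(s['img'][190:250,290:370],None,fx=8,fy=8,interpolation=cv2.INTER_CUBIC)[:,:,::-1])
E
```

```text
[ 3.  -0.9  5.9]
[ 2.9 -0.8  6.1]
[ 3.  -0.4  5.5]
[ 1.7 -1.1  4.5]
[ 2.6 -2.4  4.3]
```

View pics/s8.png

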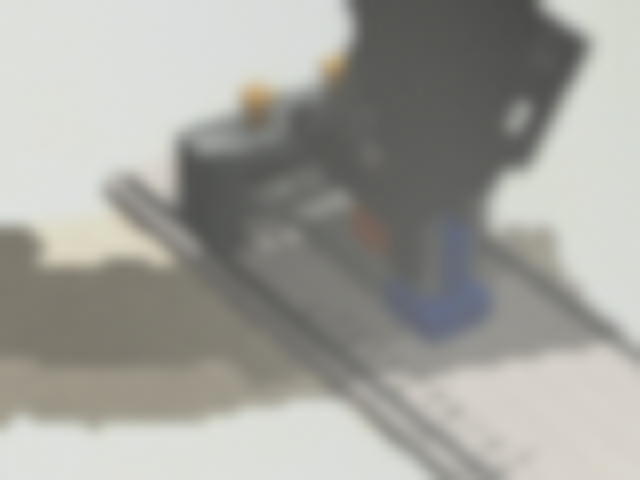

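The marker, at (440,290), is now close behind the gauge's heel, at about (385,275). I continue in 1 mm steps.

To row units: 0.001 m / 0.8 = 0.0013.

hand_motion([
  [[0.0013, 0, 0], 0, 0],
  [[0.0013, 0, 0], 0, 0],
  [[0.0013, 0, 0], 0, 0],
], only="pos|contact")

```text
position: [0.5772, -0.0419, 0.0384]
contact_force: [2.6, -0.9, 5.4]
```

To row units: 0.001 m / 0.8 = 0.0013.

hand_motion([
  [[0.0013, 0, 0], 0, 0],
  [[0.0013, 0, 0], 0, 0],
  [[0.0013, 0, 0], 0, 0],
], only="pos|contact")

```text
position: [0.5772, -0.0409, 0.0384]
contact_force: [2.0, -1.9, 6.3]
```

To row units: 0.001 m / 0.8 = 0.0013.

hand_motion([
  [[0.0013, 0, 0], 0, 0],
  [[0.0013, 0, 0], 0, 0],
  [[0.0013, 0, 0], 0, 0],
], only="pos|contact")

```text
position: [0.5771, -0.0407, 0.0384]
contact_force: [2.6, -3.6, 5.0]
```

To row units: 0.001 m / 0.8 = 0.0013.

hand_motion([
  [[0.0013, 0, 0], 0, 0],
  [[0.0013, 0, 0], 0, 0],
  [[0.0013, 0, 0], 0, 0],
], only="pos|contact")

```text
position: [0.5771, -0.0406, 0.0384]
contact_force: [3.9, -6.0, 4.7]
```

The marker has stopped against the heel, and the gauge holds firm against about 5 N. I relax, open, and lift straight up.

To row units: -0.001 m / 0.8 = -0.0013.

hand_motion([
  [[-0.0013, 0, 0], 0, 0],
  [[-0.0013, 0, 0], 0, 0],
], only="pos|contact")

```text
position: [0.5772, -0.0407, 0.0384]
contact_force: [3.1, -2.9, 5.3]
```

hand_motion([
  [[0, 0, 0], 0, 0.02],
  [[0, 0, 0], 0, 0.035],
  [[0, 0, 0], 0, 0.035],
  [[0, 0, 0], 0, 0.035],
  [[0, 0, -0.025], 0, 0.035],
  [[0, 0, -0.075], 0, 0.035],
  [[0, 0, -0.125], 0, 0.035],
  [[0, 0, -0.125], 0, 0.035],
])

```text
t: 27.05
position: [0.5787, -0.0402, 0.141]
eef_rot: [0.686, 0.728, 0.002, 0.002]
contact_force: [-0.4, 0.7, 0.0]
gripper_width: 0.0349
grip_force: 0.0
```

hand_motion([
  [[-0.05, 0, 0], 0, 0.05],
  [[-0.1125, 0, 0], 0, 0.05],
  [[-0.15, 0, 0], 0, 0.05],
  [[-0.15, 0, 0], 0, 0.05],
])

```text
t: 27.55
position: [0.5833, -0.1629, 0.1372]
eef_rot: [0.687, 0.726, -0.001, -0.0]
contact_force: [-0.0, 0.8, -0.1]
gripper_width: 0.0499
grip_force: 0.0
```

```bash
python3 - <<'E'
from h import *
s=snap('side'); cv2.imwrite('pics/s9.png',cv2.resize(s['img'][170:250,280:390],None,fx=7,fy=7,interpolation=cv2.INTER_CUBIC)[:,:,::-1])
E
```

```text
(no output)
```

View pics/s9.png

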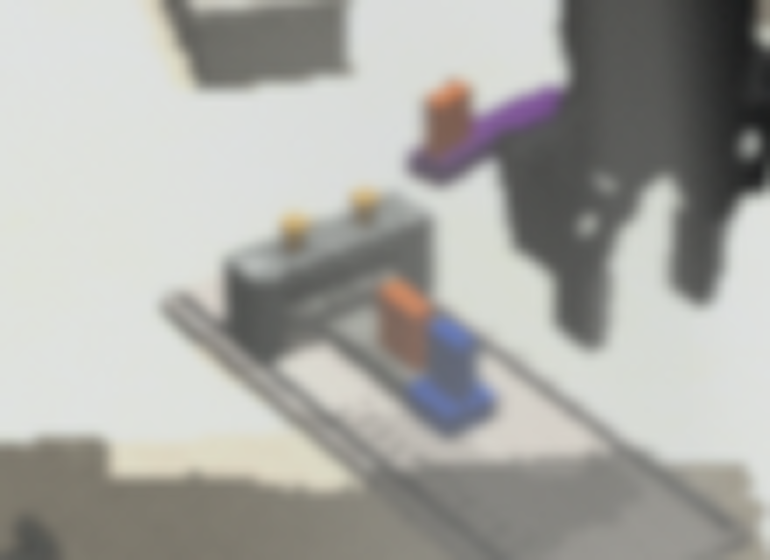

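The gauge lies flat under the shoe with its tab at (402,320). The marker, at (452,385), is against its heel, and the gripper is clear. Handing in.

```bash
python3 -c "
from station import sign_off
print(sign_off())"
```

```text
the job is handed in; nothing more can be done
None
```

I handed the job in with the gauge flat and snug under the shoe, the marker against its heel and the robot clear of everything; `sign_off()` returned no verdict, and the shoe force could only be judged from wrist forces (8.9 N peak push as the gauge bit).

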